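# Flip the stock tags of the cup crates

### The job

On the ware board each crate of cups has a hinged tag on a post in front of it, read from the side of the bench opposite the robot. With a fingertip, push over the tags that are wrong, all the way to their other stop, so that only the crates with a cup in all four places show the round disc to that side and the crate that is not full shows the bar. Only push the tags: pick nothing up, and leave the crates, brush jar, squeeze bottle and dish where they stand.

Things in the scene. Friction and masses are not known exactly. Their poses are not given: they have to be found in the camera images.
- board: Fixed plywood ware board on the bench, 240 x 460 x 14 mm, with three crates in a row and, along its edge away from the robot, three tag posts in a row 150 mm apart. Origin: on its underside, below the middle of the row of posts; its +x points away from the robot to the reading side (turned by up to about 10 degrees), its y runs along the row of posts. It covers x from -185 to +55 mm.
- post_a (a point): Foot of the fixed steel post of tag a, 14 mm above the bench, on the tag's vertical hinge axis. Post 8 mm thick (foot 22 mm across, 6 mm high), ending 58 mm above its foot. Axes as the board's. Any post may stand at any of the three places; it belongs to the nearest crate, directly behind it, centre about 120 mm towards the robot.
- tag_a (a joint): Angle about its post, rad, stops at -1.05 and 1.05. 0: leaf points along the board's +x; positive: turned counter-clockwise from above, towards the board's +y. Near the positive stop the reading side sees the face with the round dark disc; near the negative stop the face with the dark bar. It turns easily (under 1 N at the tip) and stays where it is left.
- tip_a (a point): Middle of the free upright edge of tag a's leaf, a white painted plate 4 mm thick, reaching 75 mm out from the post axis, its lower edge 10 mm and its upper edge 58 mm above the post's foot. Its x axis points along the leaf away from the post.
- post_b (a point): Foot of the fixed steel post of tag b, 14 mm above the bench, on the tag's vertical hinge axis. Post 8 mm thick (foot 22 mm across, 6 mm high), ending 58 mm above its foot. Axes as the board's. Any post may stand at any of the three places; it belongs to the nearest crate, directly behind it, centre about 120 mm towards the robot.
- tag_b (a joint): Angle about its post, rad, stops at -1.05 and 1.05. 0: leaf points along the board's +x; positive: turned counter-clockwise from above, towards the board's +y. Near the positive stop the reading side sees the face with the round dark disc; near the negative stop the face with the dark bar. It turns easily (under 1 N at the tip) and stays where it is left.
- tip_b (a point): Middle of the free upright edge of tag b's leaf, a white painted plate 4 mm thick, reaching 75 mm out from the post axis, its lower edge 10 mm and its upper edge 58 mm above the post's foot. Its x axis points along the leaf away from the post.
- post_c (a point): Foot of the fixed steel post of tag c, 14 mm above the bench, on the tag's vertical hinge axis. Post 8 mm thick (foot 22 mm across, 6 mm high), ending 58 mm above its foot. Axes as the board's. Any post may stand at any of the three places; it belongs to the nearest crate, directly behind it, centre about 120 mm towards the robot.
- tag_c (a joint): Angle about its post, rad, stops at -1.05 and 1.05. 0: leaf points along the board's +x; positive: turned counter-clockwise from above, towards the board's +y. Near the positive stop the reading side sees the face with the round dark disc; near the negative stop the face with the dark bar. It turns easily (under 1 N at the tip) and stays where it is left.
- tip_c (a point): Middle of the free upright edge of tag c's leaf, a white painted plate 4 mm thick, reaching 75 mm out from the post axis, its lower edge 10 mm and its upper edge 58 mm above the post's foot. Its x axis points along the leaf away from the post.
- crate_a: Loose open wooden crate, 110 x 110 mm, walls 32 mm high, divided into 2 x 2 places. FULL: a white cup in each of its four places. Cups 45 mm across, rims 60 mm above the crate's underside. Origin: centre of its underside, 120 mm from its post, so 60 mm lie free between crate and post. Any crate may stand at any of the three places. Not to be disturbed.
- crate_b: Loose open wooden crate, 110 x 110 mm, walls 32 mm high, divided into 2 x 2 places. FULL: a white cup in each of its four places. Cups 45 mm across, rims 60 mm above the crate's underside. Origin: centre of its underside, 120 mm from its post, so 60 mm lie free between crate and post. Any crate may stand at any of the three places. Not to be disturbed.
- crate_c: Loose open wooden crate, 110 x 110 mm, walls 32 mm high, divided into 2 x 2 places. NOT full: one cup, three empty places. Cups 45 mm across, rims 60 mm above the crate's underside. Origin: centre of its underside, 120 mm from its post, so 60 mm lie free between crate and post. Any crate may stand at any of the three places. Not to be disturbed.
- brush_jar: Bystander: loose white jar 68 mm across, 90 mm high, with brushes that reach 180 mm up. On the bench beyond the board's +y end. Origin: centre of its underside.
- squeeze_bottle: Bystander: loose white squeeze bottle 52 mm across, 140 mm high with its nozzle. On the bench beyond the board's -y end. Origin: centre of its underside.
- glaze_dish: Bystander: loose terracotta dish 70 mm across, 24 mm high, on the bench beyond the posts, away from the robot. Origin: centre of its underside.

How it is judged (in metres and radians):
At the end, for the whole second after the job is handed in: The tag in front of each of the two full crates is turned to the disc side (beyond +0.75 rad) and the tag in front of the crate that is not full to the bar side (beyond -0.75 rad), all three at rest; crates and bystanders within 20 mm of their places and upright ((((horizontal distance between post_a and crate_a below 0.155 m or horizontal distance between post_a and crate_b below 0.155 m) and value of joint tag_a above 0.75 rad) or (horizontal distance between post_a and crate_c below 0.155 m and value of joint tag_a below -0.75 rad)) and velocity of joint tag_a between -0.1 and 0.1 rad/s and (((horizontal distance between post_b and crate_a below 0.155 m or horizontal distance between post_b and crate_b below 0.155 m) and value of joint tag_b above 0.75 rad) or (horizontal distance between post_b and crate_c below 0.155 m and value of joint tag_b below -0.75 rad)) and velocity of joint tag_b between -0.1 and 0.1 rad/s and (((horizontal distance between post_c and crate_a below 0.155 m or horizontal distance between post_c and crate_b below 0.155 m) and value of joint tag_c above 0.75 rad) or (horizontal distance between post_c and crate_c below 0.155 m and value of joint tag_c below -0.75 rad)) and velocity of joint tag_c between -0.1 and 0.1 rad/s); the robot touches nothing.
It fails at once if a crate is pushed, lifted or carried more than 20 mm from its place (distance of any of crate_a, crate_b, crate_c from where it was at the start of the episode above 0.02 m).
It fails at once if a crate is tipped by more than 0.35 rad (angle between any of crate_a, crate_b, crate_c's own z axis and vertical above 0.35 rad).
It fails at once if a bystander is pushed, lifted or carried more than 20 mm from its place (distance of any of brush_jar, squeeze_bottle, glaze_dish from where it was at the start of the episode above 0.02 m).
It fails at once if a bystander is tipped by more than 0.35 rad (angle between any of brush_jar, squeeze_bottle, glaze_dish's own z axis and vertical above 0.35 rad).
It also fails if it takes over 72 s, if anything falls off the work surface, if the arm or the gripper's body presses on something with over 40 N, if the wrist force passes 120 N, or if a joint passes its speed limit or range.

### The arm

A 6-joint arm with a two-finger parallel gripper is mounted at the origin on the work surface. World frame = base frame: x ahead of the robot, y to its left, z up, the work surface at z = 0. Lengths are in m, angles in degrees, forces in N, time in s.
With the tool pointing down it reaches from about 0.3 to 0.825 m from the base axis. Payload 5.4 kg.
Tool frame: the origin (TCP) lies on the centre line of the jaws, within the pads' length; the fingertips stand arm.finger_overhang ahead of it and the grasp point (between the pads) lies 5 mm behind it (arm.finger_overhang is the distance from the TCP to the fingertips, in m); z points along the fingers, y is the line along which they close (so a half turn about z gives the same grasp; the last joint's range is limited). The gripper opens to 92 mm and grips with 3 to 60 N. Pads are 20 mm wide; open, the fingers measure 128 mm over their backs; the gripper's body (75 mm by 189 mm) begins 69 mm behind the grasp point.
Start: joints at [-83.199, 9.076, 91.501, -0, 79.423, -12.038], TCP at [0.186, -0.544, 0.229] pointing down, gripper open.
Joint ranges: [-166.64, 166.64], [-54.1, 131.32], [10.49, 154.53], [-73.88, 253.88], [9.74, 151.15], [-171.62, 171.62]. Speed limits (degrees/s): [147.25, 147.25, 180, 180, 180, 180].

### API

Orientations are given as [roll, pitch, yaw] about the fixed x, y, z axes, in that order (R = Rz(yaw) Ry(pitch) Rx(roll)).
In Python, from cell import arm, move_gripper, kin, vision gives the robot as it stands. The module is installed in compiled form; this text tells all that it offers. Calls block until the motion is done:
- arm.move_to(position, orientation): joint-space move of the TCP to a pose.
- arm.movel(position, attitude=None, speed=0.15, contact_N=None): straight line of the TCP; attitude=None keeps the orientation; speed is the mean speed in m/s. With contact_N (N) it stops when the force on the tool has changed by that much, and returns True; else False.
- arm.set_joints(angles): joint-space move.
- move_gripper(opening, effort=None): opening from 0.0 (shut) to 1.0 (fully open); effort is the grip in N (None keeps the last); returns when the fingers have stopped.
- arm.dwell(seconds).
- kin.solve_ik(position, orientation): joint angles nearest the present ones, or None.
- arm.read_state(): the state.
- vision.grab_frame(name): name is "side" or "top" or "wrist"; returns the picture (400x640x3 uint8, red, green, blue); there is no depth.
- vision.camera_info(name): a dict with "fx", "fy", "cx", "cy" (pixels), "eye" and "orientation" of the camera in the world. Camera axes: x right, y down, z forward; pixel columns grow to the right and rows downward; lengths in m; the calibration is good to about 2 mm. A picture is of the moment at which its call begins: read the wrist's pose just before it. camera_info takes no time and is no camera call; for the wrist camera it gives the pose at the moment of the call.
A pose or a line that the arm cannot do raises arm.MotionError and nothing moves.
- arm.close_job(): hands the job in; it is judged then, once.
The state is a dict: "time": time; "q": joint angles; "joint_velocities": joint speeds; "joint_efforts": joint torques, N m; "position": TCP position; "tcp_rot": TCP orientation; "ft_force": force on the tool from outside, world axes, zero at the start; "torque": the same for the moment, N m; "width": opening from 0.0 (shut) to 1.0 (fully open); "grasp_force": force on a finger pad.
Only numpy, scipy, OpenCV 4.12 (cv2) and the standard library are available. Lean on these libraries where they do the work, as an engineer would, in place of code of your own. Each camera call takes 0.05 s, during which the arm holds its last target. There are 200 camera calls.

## Working session

There is one attempt and no reset: what is moved stays moved. The work goes in short steps, each a Python script; the robot and the scene stay as the last script left them, time stands still between calls to the robot, and variables do not carry over. Pictures are saved under pics/ and viewed, at most 10 in all, crops included, and the job is handed in when it is done.

```bash
mkdir -p pics
python3 - <<'E'
from cell import arm, vision
import cv2
for n in("top","side"):
    im=vision.grab_frame(n); cv2.imwrite(f"pics/{n}0.png",im[:,:,::-1]); print(n,vision.camera_info(n))
print(arm.finger_overhang, arm.read_state()["tcp_rot"])
E
```

```text
top {'fx': 424.5311530399987, 'fy': 424.5311530399987, 'cx': 309.03380859325034, 'cy': 199.57460789237186, 'eye': array([0.5380289 , 0.01861861, 1.14673809]), 'orientation': array([-177.91219829,   -0.34037661,  -90.03697537])}
side {'fx': 391.6467969857953, 'fy': 391.6467969857953, 'cx': 315.7969688698303, 'cy': 196.95137002705195, 'eye': array([0.39567751, 0.67452644, 0.73318773]), 'orientation': array([-133.46434288,   -0.90310159, -164.37319016])}
0.014 [-1.79907592e+02 -1.90634860e-02  1.88405047e+01]
```

View pics/top0.png

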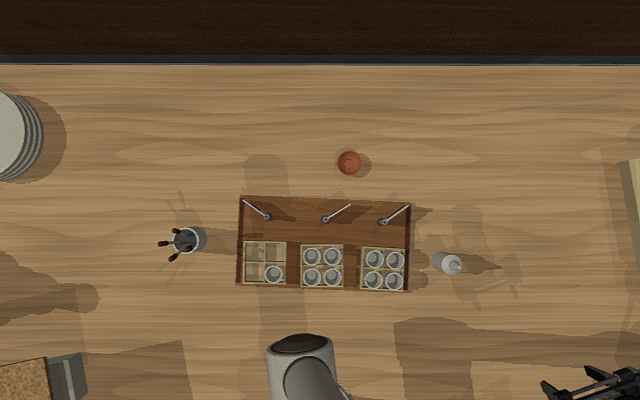

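View pics/side0.png

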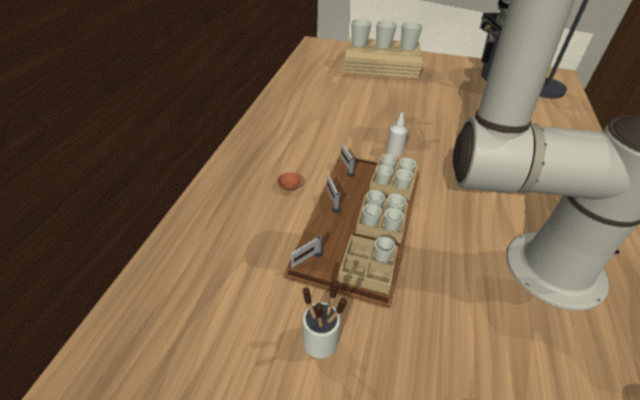

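The top view shows the crate at +y (265,262) with one cup, and its tag runs from (267,216) to (243,200), on the +y/disc side. The other two crates are full, and their tags at (325,220)→(350,205) and (383,222)→(409,206) are on the -y/bar side. So all three tags are wrong. Next I'll turn the pixels into positions.

```bash
cat > h.py <<'E'
import numpy as np
from scipy.spatial.transform import Rotation as R
from cell import arm, move_gripper, kin, vision
def ray(n,uv,z):
    c=vision.camera_info(n); d=R.from_euler("xyz",c["orientation"],degrees=True).apply([(uv[0]-c["cx"])/c["fx"],(uv[1]-c["cy"])/c["fy"],1])
    return c["eye"]+d*(z-c["eye"][2])/d[2]
def pix(n,p):
    c=vision.camera_info(n); q=R.from_euler("xyz",c["orientation"],degrees=True).inv().apply(np.array(p)-c["eye"])
    return c["cx"]+c["fx"]*q[0]/q[2], c["cy"]+c["fy"]*q[1]/q[2]
E
python3 - <<'E'
from h import *
import cv2
P=[ray("top",u,.072) for u in((267,216),(325,220),(383,222))]
T=[ray("top",u,.072) for u in((243,200),(350,205),(409,206))]
for p,t in zip(P,T): print(p.round(3),"side",np.round(pix("side",p)),"leaf",np.linalg.norm(t-p).round(3),np.degrees(np.arctan2(*(t-p)[1::-1])).round(1))
d=P[0]-P[2]; print("spacing",np.linalg.norm(d)/2,"yaw",np.degrees(np.arctan2(-d[0],d[1])))
for u in((187,240),(452,264),(349,162)): print("bystander",ray("top",u,.09).round(3))
im=cv2.imread("pics/top0.png")[150:300,160:480]
cv2.imwrite("pics/c.png",cv2.resize(im,None,fx=2.5,fy=2.5,interpolation=3))
E
```

```text
[0.536 0.119 0.072] side [318. 235.] leaf 0.073 56.3
[ 0.525 -0.028  0.072] side [337. 193.] leaf 0.074 -59.1
[ 0.52  -0.175  0.072] side [352. 159.] leaf 0.078 -58.6
spacing 0.14694143766642537 yaw -2.997599856386622
bystander [0.476 0.315 0.09 ]
bystander [ 0.416 -0.342  0.09 ]
bystander [ 0.671 -0.088  0.09 ]
```

View pics/c.png

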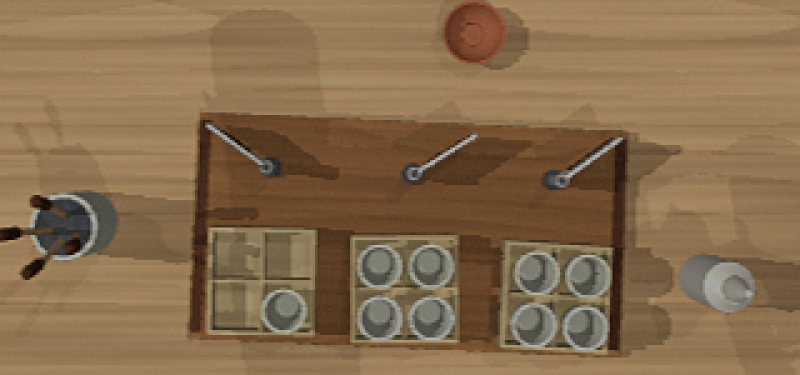

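```bash
cat >> h.py <<'E'
YAW=-3.0; ATT=[180,0,90+YAW]
POST={"R":(.520,-.175),"M":(.525,-.028),"L":(.536,.119)}
def push(k,s):
    """turn tag k towards sign s (+1 disc, -1 bar)"""
    c=np.array(POST[k])
    def pt(deg,z=.056,r=.055):
        a=np.radians(s*deg+YAW); return [*(c+r*np.array([np.cos(a),np.sin(a)])),z]
    arm.movel(pt(-105,.22),ATT,speed=.25)
    arm.movel(pt(-105),speed=.12,contact_N=8) and print("contact on descent!")
    for d in list(range(-85,36,20))+[39]:
        hit=arm.movel(pt(d),speed=.06,contact_N=6)
        st=arm.read_state()
        print(k,d,hit,st["position"].round(3),st["ft_force"].round(1))
        if hit: break
    if d<15: print("EARLY CONTACT"); return False
    arm.movel(pt(0),speed=.1); arm.movel(pt(0,.22),speed=.2)
    print("t",arm.read_state()["time"]); return True
E
python3 - <<'E'
from h import *
import cv2
move_gripper(0.0)
arm.move_to([.51,-.082,.24],ATT)
push("M",1)
cv2.imwrite("pics/s1.png",vision.grab_frame("side")[:,:,::-1])
E
```

```text
M -85 False [ 0.527 -0.083  0.056] [ 0.1  0.3 -0.2]
M -65 False [ 0.546 -0.079  0.056] [-0.  -0.5  0. ]
M -45 False [ 0.562 -0.069  0.056] [-0.8  0.1 -0.7]
M -25 False [ 0.574 -0.053  0.056] [ 0.  -1.7  0.1]
M -5 False [ 0.58  -0.035  0.056] [-0.1 -0.9 -0.5]
M 15 False [ 0.579 -0.016  0.056] [ 1.1 -0.3  0.4]
M 35 False [0.571 0.002 0.056] [-0.3 -1.1 -0. ]
M 39 False [0.571 0.003 0.056] [ 2.6 -4.1 -2.3]
t 10.25
```

View pics/s1.png

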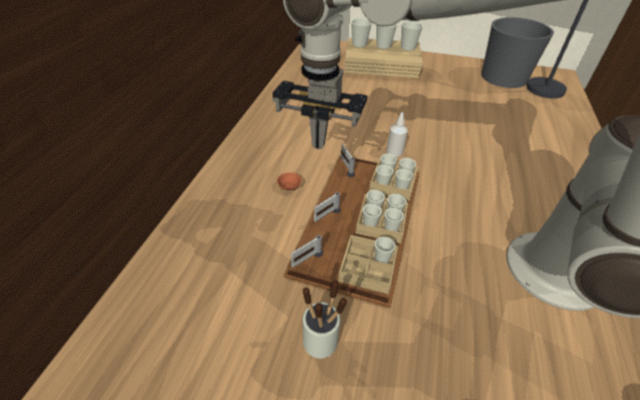

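The middle tag at (327,207) is now parallel to the left one, on the disc side, and nothing else has moved. The push stopped at its contact force, as expected. Now the other two.

Run:
```python
from h import *
import cv2
if push("R",1) and push("L",-1):
    arm.movel([.45,.0,.26],ATT,speed=.25)
    arm.move_to([.36,-.15,.30],ATT)
cv2.imwrite("pics/t2.png",cv2.resize(vision.grab_frame("top")[120:320,140:500,::-1],None,fx=2,fy=2,interpolation=2))
cv2.imwrite("pics/s2.png",vision.grab_frame("side")[:,:,::-1])
print(arm.read_state()["time"])
```

```text
R -85 False [ 0.522 -0.23   0.056] [-0.1  0.5 -0.1]
R -65 False [ 0.541 -0.226  0.056] [ 0.   0.4 -0.2]
R -45 False [ 0.557 -0.216  0.056] [ 0.3  0.3 -0.3]
R -25 False [ 0.569 -0.2    0.056] [-0.5 -1.4  0.2]
R -5 False [ 0.575 -0.182  0.056] [-0.  -0.8 -0.6]
R 15 False [ 0.574 -0.163  0.056] [ 0.2 -0.2 -0.6]
R 35 False [ 0.567 -0.145  0.056] [-0.7 -1.  -0.4]
R 39 False [ 0.566 -0.144  0.057] [ 3.2 -4.2 -1.6]
t 17.8083
L -85 False [0.544 0.173 0.056] [ 0.   0.  -0.3]
L -65 False [0.562 0.167 0.056] [0.9 0.1 0. ]
L -45 False [0.577 0.156 0.056] [-0.2  0.4 -0. ]
L -25 False [0.587 0.139 0.056] [-0.2  0.6 -0.2]
L -5 False [0.591 0.121 0.056] [0.4 0.5 0.5]
L 15 False [0.588 0.102 0.056] [0.4 0.2 0.5]
L 35 False [0.579 0.085 0.056] [ 0.4  0.2 -0.5]
L 39 False [0.577 0.082 0.056] [-0.  -0.2  0.5]
t 25.8917
27.6417
```

View pics/t2.png

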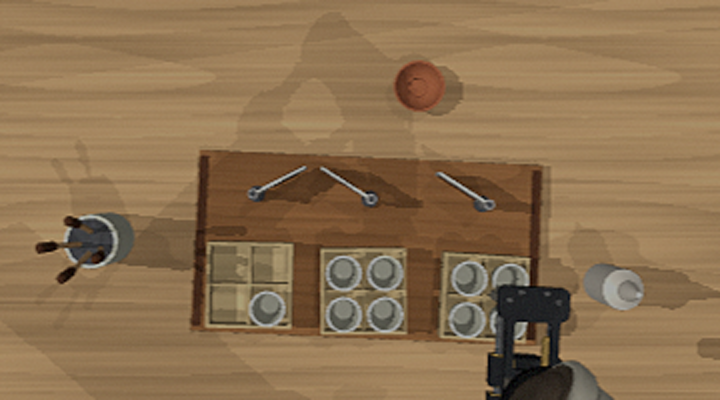

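View pics/s2.png

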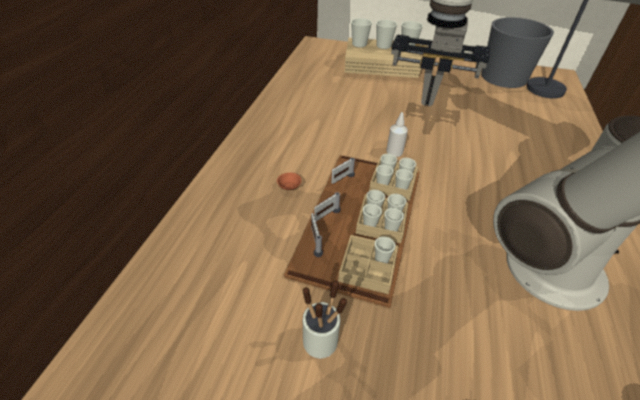

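The left tag now runs from (254,194) to (305,167) in the crop, about -59° relative to the board, so it shows the bar. The middle and right tags lean to +y by about 60° and show the disc. The crates and bystanders haven't moved and the arm is clear, so I'm handing in.

```bash
python3 -c "
from cell import arm
print(arm.close_job())"
```

```text
the job is handed in; nothing more can be done
None
```

Job handed in at about 28 s with all three wrong tags turned (the two full crates show the disc, the not-full crate the bar) and nothing else moved in the final pictures; the hand-in gave no verdict.

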